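# Seat the finned amplifier block in its mounting corner

### The job

On the deck, push the amplifier block (the one with cooling fins on top) along the surface with the fingertips until one of its long sides lies flush along the aluminium rail and its end is up against the square end stop, not the round post, ready for bolting down. Only push it: never lift or tip it, and leave the plain-lidded box and the other loose things where they are.

Things in the scene. Friction and masses are not known exactly. Their poses are not given: they have to be found in the camera images.
- amplifier: Aluminium block with a dark finned heat sink on top: 88 mm along x, 110 mm along y (long sides; fins run along y), 52 mm tall, flat sides (set in 2 mm above 30 mm). Loose, 0.45 to 0.85 kg, friction 0.5 to 0.7: slides at 2 to 6 N and turns easily if pushed off-centre. Too wide to grip. Origin: centre of the underside, z up. Starts with its y axis within 0.4 rad of the rail's.
- filter_box: Plain box of the same size and materials as the amplifier (88 x 110 x 52 mm, origin at the centre of its underside) but with a flat smooth lid and four screws. Loose; to be left alone. It may stand on either side of the amplifier.
- rail: Aluminium angle rail bolted to the deck beyond the two boxes, 620 mm long along its y, upright flange 30 mm high and 4 mm thick. Origin at deck level, in the middle of its length, on the flat face that looks towards the robot; its x axis points into the rail, away from the robot, so the free deck is at negative x. Fixed.
- end_stop: Square-edged aluminium end stop fixed to the deck at one end of the rail (either end): 58 mm along its x, 30 mm along its y, 40 mm tall, axes parallel to the rail's. Origin at the centre of its underside, 30 mm in front of the rail face and 290 mm from the rail's middle. The amplifier's 88 mm end goes flat against the side of the stop that faces the middle of the rail.
- post: Round aluminium dowel post, 28 mm diameter, 42 mm tall, on a 40 mm disc 6 mm high; fixed at the other end of the rail, 290 mm from its middle. Not to be used. Origin at the centre of its underside.
- adapter: Small loose brass adapter standing upright, 24 mm diameter, 40 mm tall, near the robot between the two boxes; origin at its underside. Leave alone.
- tape: Loose flat ring of tape, 90 mm diameter, 24 mm tall, left of the work; origin at its underside. Leave alone.
- spanner: Loose spanner, 170 mm, lying beyond the rail. Leave alone.
- driver: Loose screwdriver, 190 mm, lying right of the work. Leave alone.
- tin: Loose steel tin cup, 70 mm diameter, 50 mm tall, on the right, towards the robot; origin at its underside. Leave alone.
- batten: Loose wooden batten, 50 x 140 x 35 mm, on the left; origin at its underside. Leave alone.
Mind the look-alikes: they are no part of the job. What is shaped like the end_stop but green or pink is not meant. What is shaped like the amplifier but green or yellow is not meant.

How it is judged:
By the outcome, as a careful person would: the job done as asked, in the order asked, and still so for the second after the job is handed in, with the robot touching nothing.
It also fails if it takes over 67 s, if anything falls off the work surface, if the arm or the gripper's body presses on something with over 40 N, if the wrist force passes 120 N, or if a joint passes its speed limit or range.

### The arm

A 6-joint arm with a two-finger parallel gripper is mounted at the origin on the work surface. World frame = base frame: x ahead of the robot, y to its left, z up, the work surface at z = 0. Lengths are in m, angles in rad, forces in N, time in s.
With the tool pointing down it reaches from about 0.325 to 0.775 m from the base axis. Payload 5.5 kg.
Tool frame: the origin (TCP) lies between the finger pads; the fingertips stand 8 mm ahead of it and the grasp point (between the pads) lies 11 mm behind it (tcp_to_tips is the distance from the TCP to the fingertips, in m); z points along the fingers, y is the direction in which the jaws open and shut (so a half turn about z gives the same grasp; the last joint's range is limited). The gripper opens to 88 mm and grips with 3 to 60 N. Pads are 20 mm wide; open, the fingers measure 115 mm over their backs; the gripper's body (75 mm by 178 mm) begins 61 mm behind the grasp point.
Start: joints at [1.074, 0.091, 1.231, -0, 1.82, -0.057], TCP at [0.255, 0.543, 0.194] pointing down, gripper open.
Joint ranges: [-2.87, 2.87], [-0.86, 2.18], [0.17, 2.46], [-1.51, 4.65], [0.06, 2.69], [-2.65, 2.65]. Speed limits (rad/s): [2.57, 2.57, 3.01, 3.14, 3.14, 3.14].

### API

Orientations are given as a unit quaternion [w, x, y, z].
In Python, from bench import * gives the robot as it stands. Calls block until the motion is done:
- move_to(position, orientation): joint-space move of the TCP to a pose.
- move_l(position, speed=0.15, orientation=None): straight line of the TCP; orientation=None keeps the orientation; speed is the mean speed in m/s.
- movej(angles): joint-space move.
- gripper_open() and close(): open the fingers fully, or close them until they stop; the grip force is fixed at half the most.
- hold(seconds).
- inverse_kinematics(position, orientation): joint angles nearest the present ones, or None.
- state(): the state.
- get_image(name): name is "scene" or "top" or "wrist"; returns a dict with "frame" (420x560x3 uint8, blue, green, red), "depth" (420x560 float32, m along the optical axis (not along the pixel's ray), 0 where there is no reading), "camera_matrix" (3x3 intrinsics, pixels), "view" (4x4, takes a point from world to camera coordinates). Camera axes: x right, y up, looking along -z (the intrinsics and any distortion apply to the point x, -y, -z); pixel columns grow to the right and rows downward; lengths in m; the calibration is good to about 2 mm. A picture is of the moment at which its call begins.
A pose or a line that the arm cannot do raises IKError and nothing moves.
- job_done(): hands the job in, once; it reports no verdict.
The state is a dict: "time": time; "joint_pos": joint angles; "dq": joint speeds; "joint_torque": joint torques, N m; "ee_pos": TCP position; "ee_rot": TCP orientation; "ft_force": force on the tool from outside, world axes, zero at the start; "moment": the same for the moment, N m; "finger_gap": finger opening in m.
Only numpy, scipy, OpenCV 4.12 (cv2) and the standard library are available. Lean on these libraries where they do the work, as an engineer would, in place of code of your own. Each camera call takes 0.05 s, during which the arm holds its last target.

## Working session

There is one attempt and no reset: what is moved stays moved. The work goes in short steps, each a Python script; the robot and the scene stay as the last script left them, time stands still between calls to the robot, and variables do not carry over. Pictures are saved under pics/ and viewed, and the job is handed in when it is done.

```bash
mkdir -p pics; python3 - <<'E'
from bench import *
import cv2,numpy as np
for n in ["scene","top"]:
    d=get_image(n); cv2.imwrite(f"pics/{n}0.png",d["frame"]); np.savez(f"{n}0.npz",**d)
    print(n,d["camera_matrix"].tolist(),np.round(d["view"],3).tolist(), [k for k in d])
s=state();print(s["time"],s["ee_rot"],s["ee_pos"])
E
```

```text
scene [[460.6933616373538, 0.0, 280.8978657693915], [0.0, 460.6933616373538, 211.52322305030404], [0.0, 0.0, 1.0]] [[-0.73, 0.683, 0.006, 0.4], [-0.561, -0.604, 0.566, 0.294], [0.391, 0.41, 0.824, -1.347], [0.0, 0.0, 0.0, 1.0]] ['frame', 'depth', 'camera_matrix', 'view']
top [[394.4992017091768, 0.0, 279.1215158060678], [0.0, 394.4992017091768, 212.7720532439261], [0.0, 0.0, 1.0]] [[0.06, -0.998, -0.002, -0.025], [0.977, 0.058, 0.205, -0.545], [-0.204, -0.014, 0.979, -0.958], [0.0, 0.0, 0.0, 1.0]] ['frame', 'depth', 'camera_matrix', 'view']
0.1 [-2.29855071e-04  2.18134482e-01  9.75918317e-01 -8.55891084e-04] [0.25531904 0.54262066 0.193003  ]
```

View pics/top0.png

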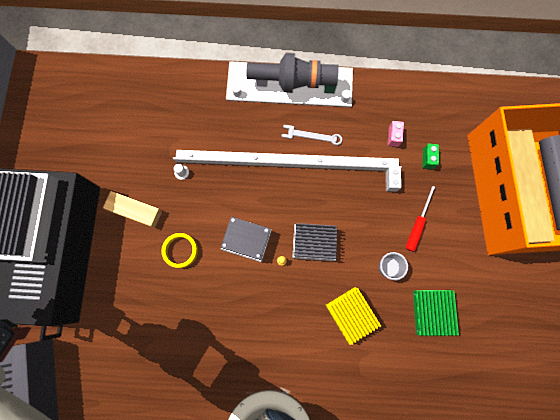

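View pics/scene0.png

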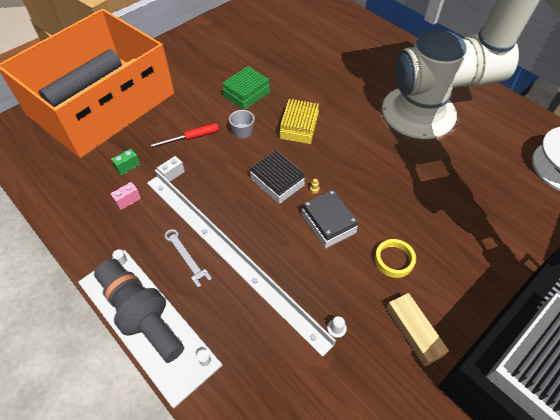

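```bash
python3 - <<'E'
import cv2,numpy as np
d=np.load("top0.npz");f=d["frame"]
c=cv2.resize(f[140:290,160:420],None,fx=3,fy=3,interpolation=cv2.INTER_CUBIC);cv2.imwrite("pics/c0.png",c)
K=d["camera_matrix"];V=d["view"]
D=d["depth"]
v,u=np.mgrid[0:420,0:560]
P=np.stack([(u-K[0,2])/K[0,0]*D,-(v-K[1,2])/K[1,1]*D,-D,np.ones_like(D)],-1)@np.linalg.inv(V).T
np.save("P.npy",P)
Z=P[...,2]
h=np.clip(Z/0.06,0,1)*255
cv2.imwrite("pics/h0.png",cv2.resize(h[140:290,160:420].astype(np.uint8),None,fx=3,fy=3,interpolation=cv2.INTER_NEAREST))
def box(m,name):
    q=P[...,:2][m].astype(np.float32); r=cv2.minAreaRect(q); print(name,m.sum(),r,"z",np.median(Z[m]))
def reg(u0,u1,v0,v1,z0,z1):
    m=np.zeros(Z.shape,bool);m[v0:v1,u0:u1]=True
    return m&(Z>z0)&(Z<z1)
box(reg(285,350,215,270,.04,.07),"amp")
box(reg(215,277,210,270,.04,.07),"filter")
box(reg(383,405,160,195,.033,.06),"stop")
m=reg(195,380,145,172,.024,.04);box(m,"railtop")
q=P[...,:2][m]; print(np.polyfit(q[:,1],q[:,0],1))
box(reg(170,192,160,182,.036,.06),"post")
box(reg(270,290,250,270,.03,.06),"adapter")
box(reg(375,412,248,285,.03,.06),"tin")
box(reg(320,390,280,350,.03,.06),"yellow")
E
```

```text
amp 754 ((0.48137378692626953, -0.0895862877368927), (0.1065152958035469, 0.0849234014749527), 88.96089172363281) z 0.050890622790076
filter 1372 ((0.47778820991516113, 0.0898565724492073), (0.10652830451726913, 0.08419755846261978), 76.11890411376953) z 0.051813655711787365
stop 247 ((0.6662878394126892, -0.29452887177467346), (0.058769527822732925, 0.030613964423537254), 1.6130540370941162) z 0.039973190607160314
railtop 385 ((0.6932637095451355, -0.003874853253364563), (0.006694500334560871, 0.49955588579177856), 0.8773635029792786) z 0.029053968467607882
[-0.01655932  0.69250578]
post 71 ((0.6544318795204163, 0.2843986749649048), (0.022568680346012115, 0.025146374478936195), 10.744426727294922) z 0.0414441600102744
adapter 32 ((0.4295406639575958, -0.005630457773804665), (0.014159533195197582, 0.015676498413085938), 59.476200103759766) z 0.03793078262195626
tin 247 ((0.42882925271987915, -0.289154589176178), (0.06660386174917221, 0.067963607609272), 88.04428100585938) z 0.047392578002147134
yellow 1577 ((0.30182647705078125, -0.19111859798431396), (0.10991007834672928, 0.08757399022579193), 33.7310791015625) z 0.041618879603105174
```

View pics/c0.png

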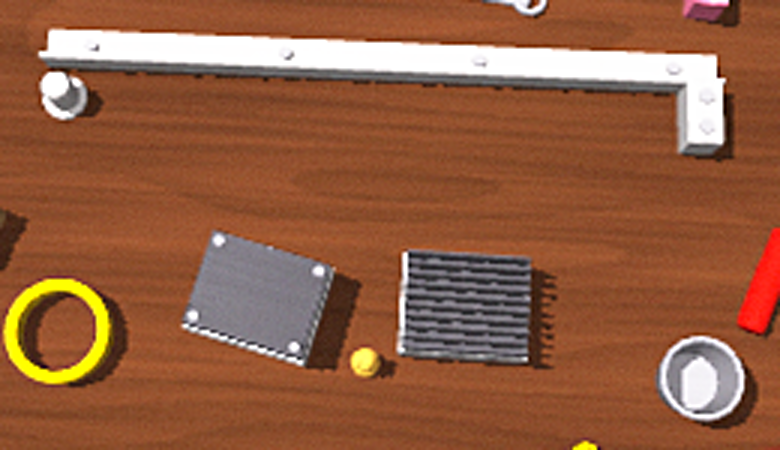

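View pics/h0.png

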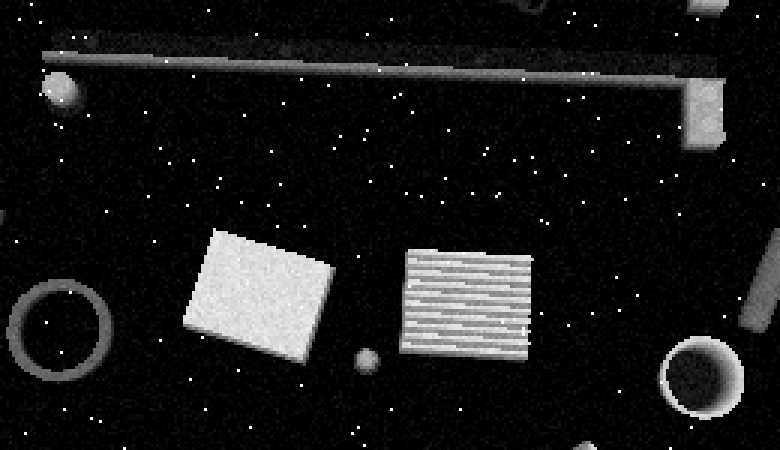

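The end stop (square, bare aluminium) is at the right end of the rail, about (394,178) px. The post is at the left, about (181,170) px, and the grey finned amplifier is at about (316,243) px. The measured sizes match the given ones: amplifier top 107x85 mm at z=51 mm, and stop 59x31 mm. I'll push toward the rail first with both fingers open.

```bash
cat > h.py <<'E'
from bench import *
import numpy as np, cv2
PSI=0.0166; O=np.array([.6912,-.004])
c,s=np.cos(PSI),np.sin(PSI); R=np.array([[c,-s],[s,c]])
def W(x,y,z): p=O+R@[x,y]; return [float(p[0]),float(p[1]),z]
def toR(p): return R.T@(np.array(p[:2])-O)
def Q(t): return [0.0,float(np.cos(t/2)),float(np.sin(t/2)),0.0]
QX=Q(PSI); QY=Q(np.pi/2+PSI)
def st(l=""):
    a=state(); print(l,"t%.2f"%a["time"],"railxy",np.round(toR(a["ee_pos"])*1000,1),"z%.4f"%a["ee_pos"][2],"F",np.round(a["ft_force"],1),"gap%.3f"%a["finger_gap"]); return a
def look(n):
    d=get_image("top");K=d["camera_matrix"];D=d["depth"];v,u=np.mgrid[0:420,0:560]
    P=np.stack([(u-K[0,2])/K[0,0]*D,-(v-K[1,2])/K[1,1]*D,-D,np.ones_like(D)],-1)@np.linalg.inv(d["view"]).T
    np.save(n+".npy",P); f=d["frame"]; cv2.imwrite(f"pics/{n}.png",cv2.resize(f[130:330,160:460],None,fx=2.6,fy=2.6,interpolation=cv2.INTER_CUBIC)); return f,P
E
python3 - <<'E'
from h import *
print(toR([.4814,-.0896]))
y=toR([.4814,-.0896])[1]-.004
for p,q in [(W(-.28,y,.16),QX),(W(-.28,y,.014),QX),(W(-.101,y,.014),QX),(W(-.044,-.02,.014),QY),(W(-.044,-.15,.014),QY)]:
    print(p,np.round(inverse_kinematics(p,q),2))
move_to(W(-.28,y,.16),QX); st()
move_l(W(-.28,y,.014),.12); st("down")
move_l(W(-.255,y,.014),.08); st("near")
E
```

```text
[-0.21119199 -0.08210569]
[0.41266786626126645, -0.09474160941527544, 0.16] [-0.31 -0.4   1.73 -0.    1.81  1.25]
[0.41266786626126645, -0.09474160941527544, 0.014] [-0.31 -0.37  1.97 -0.    1.54  1.25]
[0.5916432042075972, -0.09177034587989255, 0.014] [-0.21  0.13  1.51 -0.    1.5   1.34]
[0.6475380469333469, -0.024727610918902024, 0.014] [-0.09  0.26  1.37 -0.    1.52 -0.11]
[0.6496959478249659, -0.1547096999302037, 0.014] [-0.28  0.31  1.3  -0.    1.53 -0.3 ]
 t2.44 railxy [-279.7  -85.6] z0.1601 F [-0.  -0.5 -0. ] gap0.088
down t3.81 railxy [-279.4  -86.3] z0.0149 F [ 0.6 -0.4  0.1] gap0.088
near t4.27 railxy [-254.5  -86.1] z0.0142 F [ 0.9 -0.2 -0.5] gap0.088
```

```bash
python3 - <<'E'
from h import *
y=-.086
move_l(W(-.18,y,.014),.05); st("mid")
move_l(W(-.101,y,.014),.05); st("end")
move_l(W(-.14,y,.014),.1)
look("a1"); st()
E
```

```text
mid t5.92 railxy [-181.5  -86. ] z0.0141 F [-7.1 -0.6  3.7] gap0.088
end t7.65 railxy [-102.5  -86.1] z0.0141 F [-6.8 -0.6  3.7] gap0.088
 t8.24 railxy [-139.4  -86.1] z0.0143 F [-0.4 -0.1  0.2] gap0.088
```

View pics/a1.png

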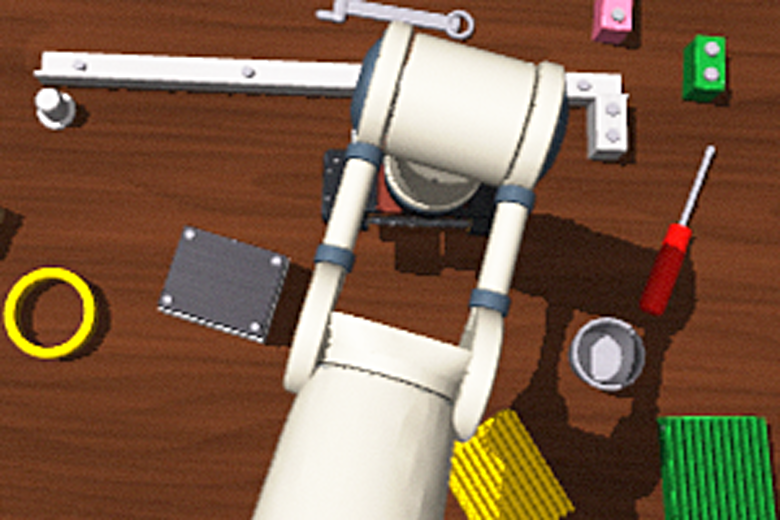

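```bash
python3 - <<'E'
from h import *
move_l(W(-.14,-.086,.10),.2)
close()
move_to(W(-.046,.015,.10),QY); st()
d=get_image("scene"); cv2.imwrite("pics/s1.png",d["frame"])
K=d["camera_matrix"];D=d["depth"];v,u=np.mgrid[0:420,0:560]
P=np.stack([(u-K[0,2])/K[0,0]*D,-(v-K[1,2])/K[1,1]*D,-D,np.ones_like(D)],-1)@np.linalg.inv(d["view"]).T
Z=P[...,2];r=(P[...,:2]-O)@R
m=(Z>.044)&(Z<.057)&(abs(r[...,0]+.048)<.06)&(abs(r[...,1]+.082)<.075)
print(m.sum(),cv2.minAreaRect(r[m].astype(np.float32)))
E
```

```text
t11.42 railxy [-46.1  14.7] z0.1000 F [0.4 0.3 0.2] gap0.000
375 ((-0.046882253140211105, -0.08008769154548645), (0.10872403532266617, 0.08332190662622452), 89.96016693115234)
```

View pics/s1.png

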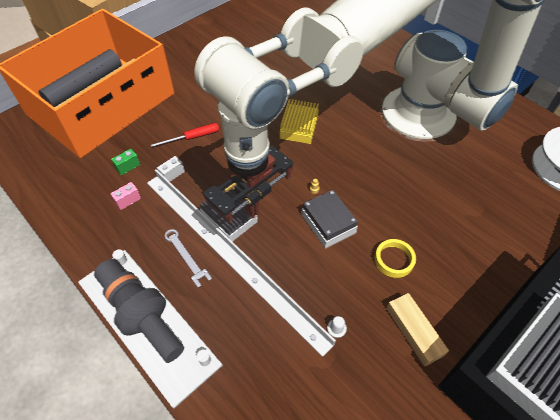

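The amplifier sits square to the rail with about a 3 mm gap, and the adapter at (314,186) px hasn't moved. Next I'll push it along the rail.

```bash
python3 - <<'E'
from h import *
move_l(W(-.046,.015,.014),.1); st("down")
move_l(W(-.046,-.07,.014),.05); st("mid")
move_l(W(-.046,-.148,.014),.05); st("end")
move_l(W(-.046,-.12,.014),.1)
move_l(W(-.046,-.12,.10),.2)
gripper_open()
move_to(W(-.16,-.19,.10),QX);st()
d=get_image("scene"); cv2.imwrite("pics/s2.png",d["frame"])
K=d["camera_matrix"];D=d["depth"];v,u=np.mgrid[0:420,0:560]
P=np.stack([(u-K[0,2])/K[0,0]*D,-(v-K[1,2])/K[1,1]*D,-D,np.ones_like(D)],-1)@np.linalg.inv(d["view"]).T
Z=P[...,2];r=(P[...,:2]-O)@R
m=(Z>.044)&(Z<.057)&(abs(r[...,0]+.048)<.06)&(abs(r[...,1]+.215)<.075)
print(m.sum(),cv2.minAreaRect(r[m].astype(np.float32)))
E
```

```text
down t12.47 railxy [-45.4  15. ] z0.0150 F [0.  0.7 0.5] gap0.001
mid t14.32 railxy [-46. -70.] z0.0140 F [0.3 4.2 0.6] gap0.001
end t16.03 railxy [ -46.  -148.1] z0.0140 F [0.1 3.4 1. ] gap0.001
 t19.69 railxy [-159.8 -189.9] z0.1001 F [ 0.3  0.1 -0.6] gap0.088
773 ((-0.048265375196933746, -0.2228897511959076), (0.1324773132801056, 0.08634142577648163), 89.65154266357422)
```

View pics/s2.png

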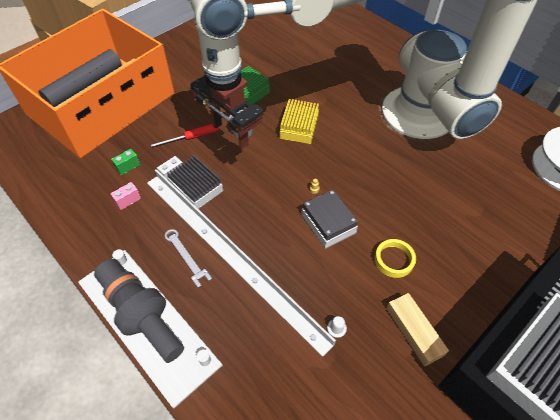

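```bash
cat >> h.py <<'E'
def press(p0,d,axis,n,step=.001,F=14):
    # p0,d in rail frame; axis world force comp
    p=np.array(p0,float)
    for i in range(n):
        p=p+np.array(d)*step; move_l(W(p[0],p[1],.014),.02); hold(.05)
        a=state(); f=a["ft_force"]
        print(np.round(p*1000,1),np.round(toR(a["ee_pos"])*1000,1),np.round(f,1))
        if abs(f[axis])>F: break
    return p
E
python3 - <<'E'
from h import *
y=-.211
move_l(W(-.16,y,.10),.1)
move_l(W(-.16,y,.014),.12)
move_l(W(-.103,y,.014),.08); st()
p=press([-.103,y],[1,0],0,12)
st()
E
```

```text
t21.83 railxy [-103. -211.] z0.0140 F [ 0.1  0.  -0.3] gap0.088
[-102. -211.] [-102.4 -211. ] [-1.8  0.2  1. ]
[-101. -211.] [-102.1 -211. ] [-4.6  0.2  2.6]
[-100. -211.] [-101.2 -211.1] [-5.5  0.2  2.1]
[ -99. -211.] [-100.2 -211.1] [-6.6  0.4  1.3]
[ -98. -211.] [ -99.2 -211.2] [-6.   0.4  2.5]
[ -97. -211.] [ -98.9 -211.1] [-8.3  0.7  3.4]
[ -96. -211.] [ -98.9 -211.1] [-11.9   0.7   5.3]
[ -95. -211.] [ -99.  -211.1] [-16.6   0.9   8.4]
 t24.23 railxy [ -99.  -211.1] z0.0140 F [-16.6   0.9   8.4] gap0.088
```

```bash
python3 - <<'E'
from h import *
move_l(W(-.13,-.211,.014),.1)
move_l(W(-.13,-.211,.10),.25)
close()
move_to(W(-.045,-.12,.10),QY)
move_l(W(-.045,-.12,.014),.12)
move_l(W(-.045,-.146,.014),.08); st()
p=press([-.045,-.146],[0,-1],1,18)
st()
move_l(W(-.045,-.12,.014),.1)
move_l(W(-.045,-.12,.12),.25); 
move_to([.40,.2,.2],QY); st()
f,P=look("a2")
Z=P[...,2];r=(P[...,:2]-O)@R
m=(Z>.046)&(Z<.057)&(abs(r[...,0]+.048)<.06)&(r[...,1]>-.275)&(r[...,1]<-.13)
print("amp",m.sum(),cv2.minAreaRect(r[m].astype(np.float32)))
m=(Z>.036)&(Z<.044)&(abs(r[...,0]+.03)<.035)&(r[...,1]<-.274)&(r[...,1]>-.32)
print("stop",m.sum(),cv2.minAreaRect(r[m].astype(np.float32)))
c=cv2.resize(f[140:230,300:420],None,fx=6,fy=6,interpolation=cv2.INTER_CUBIC);cv2.imwrite("pics/c2.png",c)
cv2.imwrite("pics/s3.png",get_image("scene")["frame"])
E
```

```text
t29.17 railxy [ -45.  -146.8] z0.0141 F [ 0.5 -0.   0.5] gap0.001
[ -45. -147.] [ -45.1 -146.8] [-0.8  0.5  0.4]
[ -45. -148.] [ -45.  -147.9] [-0.1  0.2  0.3]
[ -45. -149.] [ -45.  -148.6] [-0.4  1.9  0.7]
[ -45. -150.] [ -44.9 -149.1] [-0.7  5.1  0.9]
[ -45. -151.] [ -44.9 -150.3] [-0.8  5.3  0.1]
[ -45. -152.] [ -44.9 -151.4] [0.4 5.1 1.7]
[ -45. -153.] [ -44.9 -152.5] [-0.2  5.5  0.3]
[ -45. -154.] [ -45.  -153.7] [0.6 5.2 1.9]
[ -45. -155.] [ -44.9 -154.8] [-0.4  5.5  1.3]
[ -45. -156.] [ -45.  -155.9] [-0.4  6.2  1. ]
[ -45. -157.] [ -45.  -156.8] [0.2 4.1 0.8]
[ -45. -158.] [ -45.  -156.7] [-1.2  8.   1.5]
[ -45. -159.] [ -45.  -156.7] [-0.1 11.1  2.1]
[ -45. -160.] [ -45.  -156.7] [-1.2 13.2  3.5]
[ -45. -161.] [ -45.  -156.7] [-1.  17.2  4.5]
 t33.67 railxy [ -45.  -156.7] z0.0141 F [-1.  17.2  4.5] gap0.000
 t36.34 railxy [-287.3  208.3] z0.1995 F [-0.  -0.7  0. ] gap0.000
amp 705 ((-0.044145841151475906, -0.2207643687725067), (0.10641971230506897, 0.08574184775352478), 89.86550903320312)
stop 198 ((-0.030239293351769447, -0.2894905209541321), (0.05941929668188095, 0.030832745134830475), 1.0799349546432495)
```

View pics/c2.png

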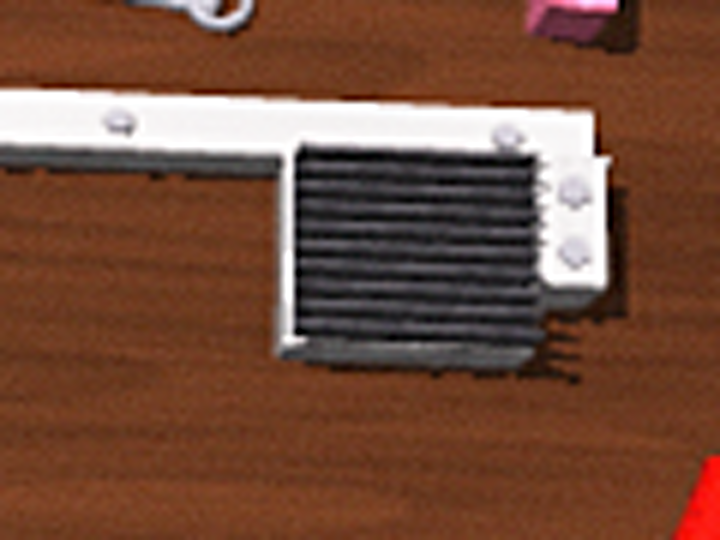

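View pics/s3.png

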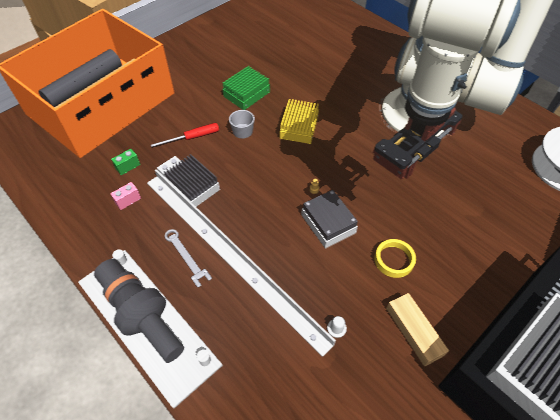

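Both ends look seated: the amplifier centre is at (-44, -221) mm in the rail frame, against (-44, -220) expected. There's time for a final press toward the rail to confirm contact there.

```bash
python3 - <<'E'
from h import *
gripper_open()
y=-.213
move_to(W(-.15,y,.08),QX)
move_l(W(-.15,y,.014),.12)
move_l(W(-.102,y,.014),.1); st()
press([-.102,y],[1,0],0,8); 
move_l(W(-.14,y,.014),.1)
move_l(W(-.14,y,.12),.25)
move_to([.40,.2,.2],QY); st()
f,P=look("a3")
Z=P[...,2];r=(P[...,:2]-O)@R
m=(Z>.046)&(Z<.057)&(abs(r[...,0]+.048)<.06)&(r[...,1]>-.275)&(r[...,1]<-.13)
print("amp",m.sum(),cv2.minAreaRect(r[m].astype(np.float32)))
c=cv2.resize(f[140:230,300:420],None,fx=6,fy=6,interpolation=cv2.INTER_CUBIC);cv2.imwrite("pics/c3.png",c)
E
```

```text
t40.83 railxy [-102.  -213.1] z0.0142 F [-0.5 -0.7  0.2] gap0.088
[-101. -213.] [-101.3 -213.1] [ 0.2  0.2 -1. ]
[-100. -213.] [-100. -213.] [ 0.9 -0.3  0.5]
[ -99. -213.] [ -99. -213.] [-0.2 -0.7  0.7]
[ -98. -213.] [ -98.8 -213. ] [-5.5  0.1  2.8]
[ -97. -213.] [ -98.8 -213. ] [-8.1  2.6  4.5]
[ -96. -213.] [ -98.8 -213. ] [-13.1   1.8   6.3]
[ -95. -213.] [ -98.7 -213. ] [-16.7   2.2   7.8]
 t45.77 railxy [-287.4  208.2] z0.1995 F [ 0.4 -0.1 -0.6] gap0.088
amp 692 ((-0.043710071593523026, -0.2209036648273468), (0.10654718428850174, 0.08611591160297394), 89.87908172607422)
```

View pics/c3.png

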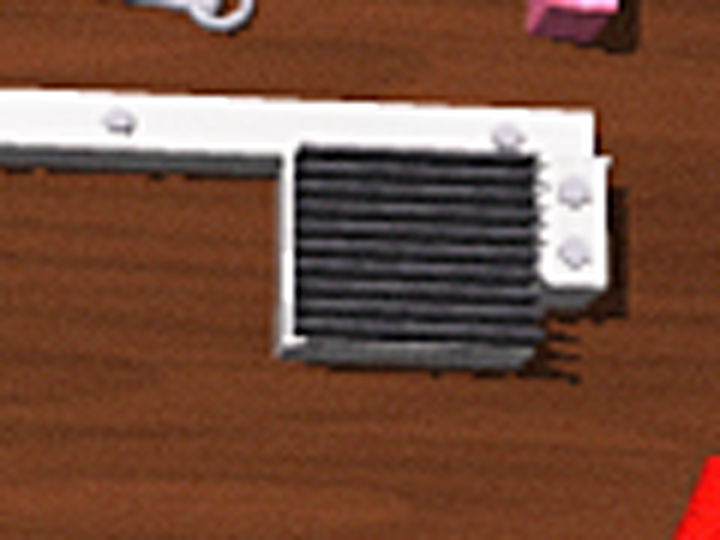

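View pics/a3.png

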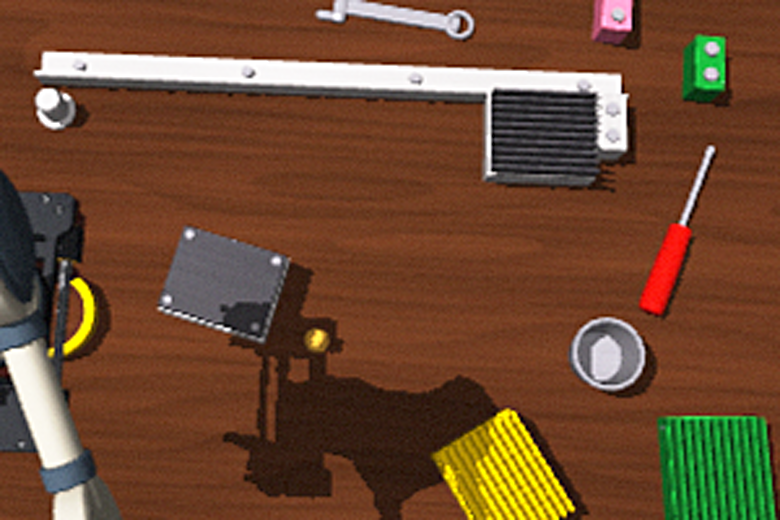

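The amplifier is flush with the rail and against the square stop. The filter box, adapter, tin and driver are where they started.

```bash
python3 -c "
from h import *
print(job_done()); st()"
```

```text
the job is handed in; nothing more can be done
None
the job is handed in; nothing more can be done
```

The amplifier now lies with a long side flush along the rail and its end against the square end stop, and I've handed the job in at about 46 s of the 67 s allowed. I pushed it to the rail with both open fingertips, along the rail to the stop with the closed fingertips, and pressed it once more against the rail. It was only ever pushed, with forces of about 19 N at most.

**Contact:** both presses stopped dead while the force rose to about 17 N, once against the stop and once against the rail.

**Position:** the last top picture puts the amplifier's centre at (-43.7, -220.9) mm in the rail frame, where (-44, -220) is expected. It is within about 0.1° of parallel to the rail. The difference of about 1 mm is within the camera calibration.

**Other objects:** in the pictures the filter box, adapter, tin, driver, spanner and look-alikes appear where they were. The batten and part of the tape were out of view in the last picture, but both looked unmoved in the scene picture taken before the final press. No check failed.

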